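# Take the rolling pin out of the fold-down shelf's utensil tray

### The job

The rolling pin is kept in the tray under two crosspieces and a keeper, so that it stays put when the shelf is folded up. Turn the wing nut by hand about a quarter turn counter-clockwise so that the keeper arm lies along the tray's side wall, then slide the pin back under the crosspiece nearer the robot, tilt its far end up through the opening and draw it out diagonally. Finish while still holding the pin in the gripper, quite still, every part of it at least 5 cm above the crosspieces and touching nothing else, and leave the keeper open and the other things on the shelf where they are.

Things in the scene. Friction and masses are not known exactly. Their poses are not given: they have to be found in the camera images.
- tray: White sheet-metal utensil tray fixed to the shelf, outside 322 x 128 mm, walls 6 mm, wall tops at z = 66 mm. Origin on the shelf under its centre, x along its length away from the robot, z up. Floor top at z = 6 mm; inside x -155 to 155 mm, y -58 to 58 mm. A post block 30 x 36 mm, 66 mm high, at x = 15, y = 82 mm outside the +y wall carries the keeper.
- near_bar (a point): Middle of the top of the near fixed steel crosspiece, at x = -85 mm of the tray. It spans the tray's full width, is 20 mm wide (x -95 to -75 mm) and 8 mm thick (z 66 to 74 mm).
- far_bar (a point): Middle of the top of the far fixed steel crosspiece, at x = 115 mm of the tray (x 105 to 125 mm), same section as the near one. The opening between the two is 180 mm long.
- keeper (a joint): Captive wing nut with a flat keeper arm, on a vertical axis at x = 15, y = 82 mm of the tray. 0: arm across the opening (to the tray's -y) above the pin; grows counter-clockwise from above to a stop at 1.6 rad; at 1.57 the arm lies along the side wall (to the tray's +x). Stays where left, friction 0.05 N m. Arm 85 mm from axis to tip, 18 mm wide, z 69 to 75 mm.
- keeper_wing (a point): Centre of the wing of the nut, on its axis, 94 mm above the shelf. The wing is an upright steel bar 38 mm long (in line with the keeper arm: along this point's y), 10 mm thick (along x), 22 mm high, its lower edge 83 mm above the shelf on a round hub of 11 mm radius. This frame turns with the nut.
- pin: Plain straight beech rolling pin, a cylinder 24 mm in diameter and 240 mm long, 70 to 130 g, lying loose on the tray floor under both crosspieces, roughly along the tray. Origin at the middle of its axis (12 mm above what it lies on), x along its length to the far end. It can roll about its own axis.
- pin_near (a point): Centre of the pin's end nearer the robot, 120 mm from its middle.
- pin_far (a point): Centre of the pin's end farther from the robot, 120 mm from its middle.
- cooker: Red plastic egg cooker with clear dome, 150 mm across, 143 mm high, loose; origin under its centre. Bystander.
- soy: Closed amber glass soy bottle, 52 mm across, 150 mm high, loose; origin under its centre. Bystander.
- panlid: Small stainless saucepan lid with a knob, 162 mm across, 46 mm high, loose; origin under its centre. Bystander.
- eggcup: Green silicone egg cup, 50 mm across, 55 mm high, loose; origin under its centre. Bystander.
There are look-alikes about, which are no part of the job. Leave any red or yellow look-alike of the pin alone.

How it is judged:
On the way, in this order (a step that is already met when the one before it is completed fails the run):
1. the keeper arm is turned clear of the opening while the pin still lies in the tray (value of joint keeper above 1.25 rad and z of pin_far in the frame of tray below 0.05 m), for 0.2 s.
2. the pin's far end is up through the opening while its near end is still under the near crosspiece's level (z of pin_far in the frame of tray above 0.075 m and z of pin_near in the frame of tray below 0.06 m), for 0.1 s.
At the end, for the whole second after the job is handed in: The gripper holds the pin still (under 30 mm/s and 0.2 rad/s, finger force over 1 N), both its end centres more than 130 mm above the shelf (56 mm above the crosspieces' tops), touching neither tray nor bystanders, with the keeper turned past 1.2 rad (height (world z) of each of pin_near, pin_far above 0.13 m and contact force between pin and the fingers above 1 N and contact force between pin and tray below 0.05 N and contact force between pin and cooker below 0.05 N and contact force between pin and soy below 0.05 N and linear speed of pin below 0.03 m/s and angular speed of pin below 0.2 rad/s and value of joint keeper above 1.2 rad); the arm keeps its last pose, push and grip.
It fails at once if a bystander is moved by more than 25 mm (distance of any of cooker, soy, panlid, eggcup from where it was at the start of the episode above 0.025 m).
It also fails if it takes over 51 s, if anything falls off the work surface, if the arm or the gripper's body presses on something with over 40 N, if the wrist force passes 120 N, or if a joint passes its speed limit or range.

### The arm

A 6-joint arm with a two-finger parallel gripper is mounted at the origin on the work surface. World frame = base frame: x ahead of the robot, y to its left, z up, the work surface at z = 0. Lengths are in m, angles in rad, forces in N, time in s.
With the tool pointing down it reaches from about 0.375 to 0.975 m from the base axis. Payload 3.8 kg.
Tool frame: the origin (TCP) lies on the centre line of the jaws, within the pads' length; the fingertips stand 25 mm ahead of it and the grasp point (between the pads) lies 6 mm ahead of it; y points along the fingers, z is the direction in which the jaws open and shut, and the axes are right-handed (so a half turn about y gives the same grasp; the last joint's range is limited). The gripper opens to 85 mm and grips with 20 to 120 N. Pads are 22 mm wide; open, the fingers measure 114 mm over their backs; the gripper's body (76 mm by 85 mm) begins 54 mm behind the grasp point. The pads swing forward as they close: fully open they stand 13 mm farther back than shut.
Start: joints at [-1.145, 0.264, 1.604, -0, 1.274, -0.037], TCP at [0.301, -0.604, 0.256] pointing down, gripper open.
Joint ranges: [-2.63, 2.63], [-0.94, 2.18], [0.31, 2.57], [-1.31, 4.45], [0, 2.66], [-2.55, 2.55]. Speed limits (rad/s): [2.57, 2.57, 3.14, 3.14, 3.14, 3.14].

### API

Orientations are given as a rotation vector (axis times angle).
In Python, from workcell import bot gives the robot as it stands.
- The arm moves only by the shell command python3 -m jog 'ROWS' [FORCE]. ROWS is JSON, a list of rows, each a list of 5 numbers: the shift along the world's x, y, z in mm, then the turn about the world's z in degrees, then the finger opening in mm, from 0 to 85.4. A call has exactly 10 rows; each row is the pose to reach, as a shift and turn from the pose commanded when the call began; what a row does not reach only later rows make up. A row lasts 1/8 s, in which the tool goes at most 62.5 mm and 10.7 degrees, less where a joint would pass 70% of its speed; a pose out of reach is approached as far as the arm can. A call with a gripper value outside its range is refused whole. The fingers move at their own pace and stop on an object; FORCE is the grip in N (left out, the last holds). Time passes only in rows, so rows that repeat a pose let the fingers close, or fill a call up. It gives the time, the measured TCP pose, the force and the opening at its end, in the units of the state.
- bot.read_state(): the state, without advancing time (a new reading comes with each control period).
- bot.read_camera(name): name is "side" or "top"; returns a dict with "pixels" (420x560x3 uint8, red, green, blue), "fx", "fy", "cx", "cy" (pixels), "R" (3x3) and "t" (3): a world point X has camera coordinates R X + t. Camera axes: x right, y down, z forward; pixel columns grow to the right and rows downward; lengths in m; the calibration is good to about 2 mm. A picture is of the moment at which its call begins. There is no depth.
- bot.finish_job(): hands the job in, once; it reports no verdict.
The state is a dict: "time": time; "q": joint angles; "joint_vel": joint speeds; "joint_torque": joint torques, N m; "tool_pos": TCP position; "tcp_rot": TCP orientation; "wrist_force": force on the tool from outside, world axes, zero at the start; "torque": the same for the moment, N m; "width": opening from 0.0 (shut) to 1.0 (fully open).
Only numpy, scipy, OpenCV 4.12 (cv2) and the standard library are available. Lean on these libraries where they do the work, as an engineer would, in place of code of your own. Each camera call takes 0.05 s, during which the arm holds its last target.

## Working session

There is one attempt and no reset: what is moved stays moved. The work goes in short steps, Python scripts to look and compute and a shell command to move; the robot and the scene stay as the last step left them, time stands still between calls to the robot, and variables do not carry over. Pictures are saved under pics/ and viewed, and the job is handed in when it is done.

```bash
mkdir -p pics; ls; python3 - <<'E'
from workcell import bot
import cv2
for n in("side","top"):
    c=bot.read_camera(n); cv2.imwrite(f"pics/{n}0.png",c["pixels"][:,:,::-1]); print(n,c["fx"],c["fy"],c["cx"],c["cy"],c["R"],c["t"])
print(bot.read_state())
E
```

```text
pics
side 529.6803315104202 529.6803315104202 271.4081587606575 203.35647143507364 [[ 0.99880714 -0.04714163  0.01272624]
 [-0.01622143 -0.5661693  -0.82412935]
 [ 0.04605601  0.82293984 -0.56625865]] [-0.4603723   0.05838363  1.93676751]
top 493.6388994851308 493.6388994851308 285.3590093021153 199.64892434823622 [[ 0.00380267 -0.99998715  0.00335276]
 [-0.98586686 -0.00431049 -0.16747524]
 [ 0.16748754 -0.00266852 -0.98587058]] [-0.09064057  0.45682131  1.67263228]
{'time': 0.1, 'q': array([-1.14486449e+00,  2.64682356e-01,  1.60525891e+00,  3.82566918e-06,
        1.27374089e+00, -3.69096419e-02]), 'joint_vel': array([ 0.00054272, -0.00096764, -0.00468315, -0.00114926,  0.0005239 ,
        0.00101658]), 'joint_torque': array([ 4.37740964e-04, -5.16707289e+01, -3.68590593e+01, -1.11914308e-04,
        6.27077374e-03, -3.95815562e-06]), 'tool_pos': array([ 0.30111467, -0.60340879,  0.25507184]), 'tcp_rot': array([-0.46323748,  1.96620887, -1.96207047]), 'wrist_force': array([ 0.00778266,  0.22497471, -0.60827735]), 'torque': array([-0.04531483, -0.05988518,  0.03363588]), 'width': 1.0004013724177738}
```

View pics/top0.png

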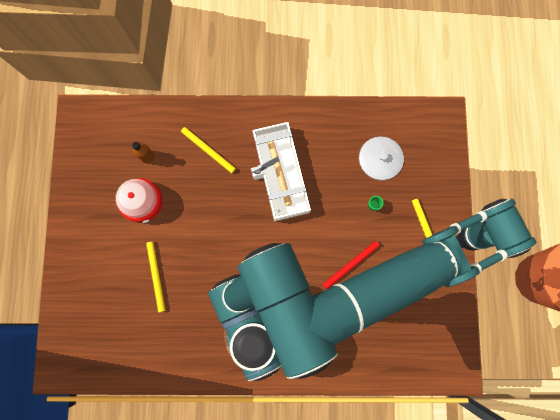

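View pics/side0.png

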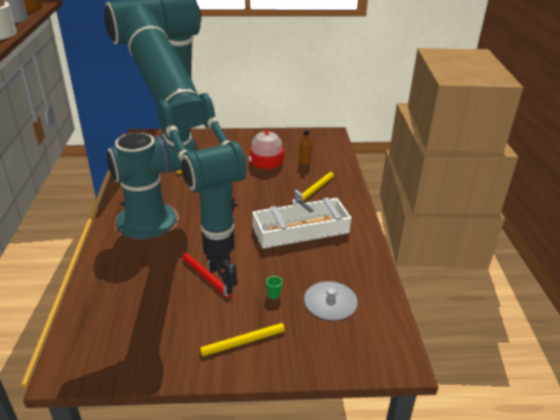

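The tray is at about (280,170) in the top view, with the keeper across it and its wing at about (262,170). The bystanders are well away from it. I'll zoom in.

```bash
python3 - <<'E'
import cv2
a=cv2.imread("pics/top0.png")[110:230,235:325]; cv2.imwrite("pics/t0z.png",cv2.resize(a,None,fx=5,fy=5,interpolation=cv2.INTER_CUBIC)[:600])
b=cv2.imread("pics/side0.png")[170:260,240:360]; cv2.imwrite("pics/s0z.png",cv2.resize(b,None,fx=6,fy=6,interpolation=cv2.INTER_CUBIC))
E
```

```text
(no output)
```

View pics/t0z.png

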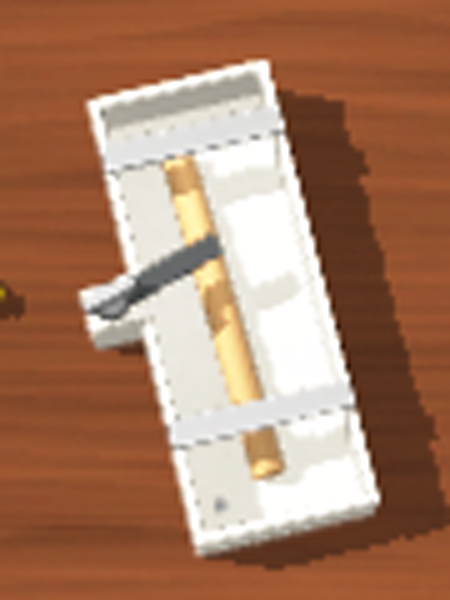

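View pics/s0z.png

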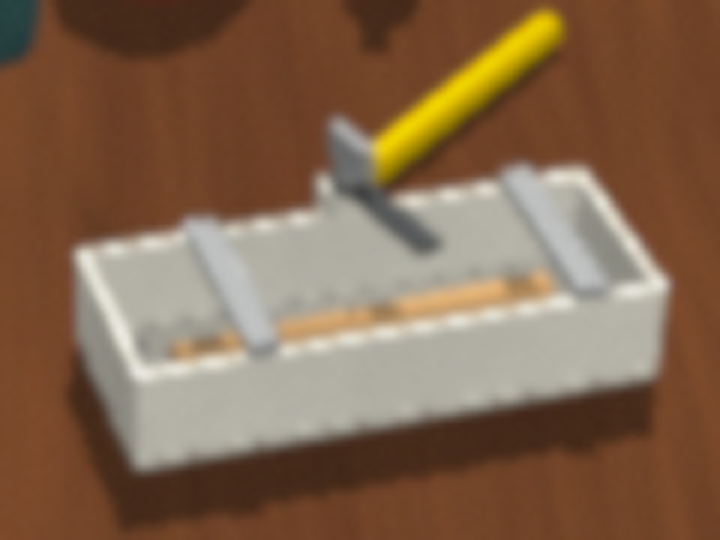

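```bash
cat > h.py <<'E'
import numpy as np, json, cv2
from workcell import bot
from scipy.optimize import least_squares
def cam(n): return bot.read_camera(n)
def proj(c,X):
    p=np.asarray(X)@np.array(c["R"]).T+c["t"]
    return np.c_[c["fx"]*p[:,0]/p[:,2]+c["cx"],c["fy"]*p[:,1]/p[:,2]+c["cy"]]
def ray(c,uv,z):
    R=np.array(c["R"]);o=-R.T@c["t"];d=R.T@np.array([(uv[0]-c["cx"])/c["fx"],(uv[1]-c["cy"])/c["fy"],1])
    return o+d*(z-o[2])/d[2]
def T(p,X):
    c,s=np.cos(p[2]),np.sin(p[2]);X=np.asarray(X,float)
    return np.c_[p[0]+c*X[:,0]-s*X[:,1],p[1]+s*X[:,0]+c*X[:,1],X[:,2]]
def inv(p,X):
    X=np.asarray(X,float)-[p[0],p[1],0];c,s=np.cos(p[2]),np.sin(p[2])
    return np.array([c*X[0]+s*X[1],-s*X[0]+c*X[1],X[2]])
tz=lambda u,v:(u/5+235-.4,v/5+110-.4)
sz=lambda u,v:(u/6+240-.4,v/6+170-.4)
E
python3 - <<'E'
from h import *
ct,cs=cam("top"),cam("side")
tp=[(88,100,161,64,66),(270,62,161,-64,66),(168,420,-75,64,74),(174,445,-95,64,74),(347,385,-75,-64,74),(354,408,-95,-64,74),(104,145,125,64,74),(111,170,105,64,74),(287,132,105,-64,74)]
sp=[(78,250,-161,64,66),(135,378,-161,-64,66),(667,285,161,-64,66),(587,170,161,64,66)]
def res(p):
    r=[]
    for L,c,z in((tp,ct,tz),(sp,cs,sz)):
        r.append(proj(c,T(p,np.array([l[2:] for l in L])/1000))-[z(*l[:2]) for l in L])
    return np.vstack(r).ravel()
s=least_squares(res,[.6,0,.2],loss='soft_l1')
p=s.x;print(p,np.degrees(p[2]));print(res(p).reshape(-1,2).round(1))
np.save("tray.npy",p)
print("wing",T(p,[[.015,.082,.094]]))
# pin: near end top circle centre in top view; near end face centre
for uv,n in(((265,468),'near'),((180,163),'farvis')): 
    X=ray(ct,tz(*uv),.018); print(n,X,inv(p,X)*1000)
print("proj wing",[ (v) for v in proj(ct,T(p,[[.015,.082,.105]]))], tz(112,305))
for uv in((175,350),(548,280)):
    X=ray(cs,sz(*uv),.018); print('side',X,inv(p,X)*1000)
# keeper direction
a=ray(ct,tz(112,300),.105);b=ray(ct,tz(215,243),.075);print(inv(p,a)*1000,inv(p,b)*1000)
E
```

```text
[ 0.55984001 -0.07433715  0.23434101] 13.42675090013793
[[ 0.8 -0.3]
 [ 0.1 -0.7]
 [-0.2 -0.1]
 [-0.1  0.6]
 [ 0.6 -1.5]
 [ 0.5 -0.5]
 [-0.3 -0.3]
 [-0.4  0.1]
 [ 0.4 -0.4]
 [-0.7 -0.7]
 [-0.8 -0.7]
 [-0.5  0.1]
 [-0.9 -0.5]]
wing [[0.55538945 0.00890462 0.094     ]]
near [ 0.44811045 -0.09673208  0.018     ] [-113.87586329    4.16100312   18.        ]
farvis [ 0.66905975 -0.03520481  0.018     ] [115.32110794  12.70170947  18.        ]
proj wing [array([256.52643525, 167.47190513])] (257.0, 170.6)
side [ 0.44711702 -0.08943613  0.018     ] [-113.14801081   11.48821741   18.        ]
side [ 0.67735463 -0.02585381  0.018     ] [125.56059321  19.8710285   18.        ]
[  7.47111643  82.05700846 105.        ] [37.74933613  4.26167386 75.        ]
```

```bash
python3 - <<'E'
from h import *
from scipy.spatial.transform import Rotation as R
ct,cs=cam("top"),cam("side");p=np.load("tray.npy")
s=bot.read_state();M=R.from_rotvec(s["tcp_rot"]).as_matrix();print(M.round(3),np.degrees(np.arctan2(M[1,2],M[0,2])),s["tool_pos"],s["time"])
def tri(a,b):
    A=[];y=[]
    for c,uv in((ct,a),(cs,b)):
        P=np.c_[np.array(c["R"]),c["t"]];u=(uv[0]-c["cx"])/c["fx"];v=(uv[1]-c["cy"])/c["fy"]
        for r in(P[0]-u*P[2],P[1]-v*P[2]):A.append(r[:3]);y.append(-r[3])
    return np.linalg.lstsq(np.array(A),np.array(y),rcond=None)[0]
for n,a,b in(("wing",(110,303),(350,150)),("tip",(215,243),(432,243)),("near",(264,467),(175,350))):
    X=tri(tz(*a),sz(*b));print(n,X,inv(p,X)*1000)
# zoom harder
t=ct["pixels"][155:185,245:285,::-1];cv2.imwrite("pics/tw.png",cv2.resize(t,None,fx=18,fy=18,interpolation=cv2.INTER_CUBIC))
t=cs["pixels"][185:225,285:325,::-1];cv2.imwrite("pics/sw.png",cv2.resize(t,None,fx=14,fy=14,interpolation=cv2.INTER_CUBIC))
E
```

```text
[[-0.895 -0.     0.446]
 [-0.446  0.001 -0.895]
 [-0.    -1.    -0.001]] -63.48468182072968 [ 0.30124389 -0.60378007  0.25578201] 0.3
wing [0.55290619 0.00950578 0.0909342 ] [12.72420244 83.16133936 90.93419937]
tip [ 0.59794252 -0.0613309   0.07182836] [40.08116052  3.80327669 71.82835727]
near [ 0.44737311 -0.09603565  0.02313498] [-114.43134253    5.00961396   23.13498397]
```

View pics/tw.png

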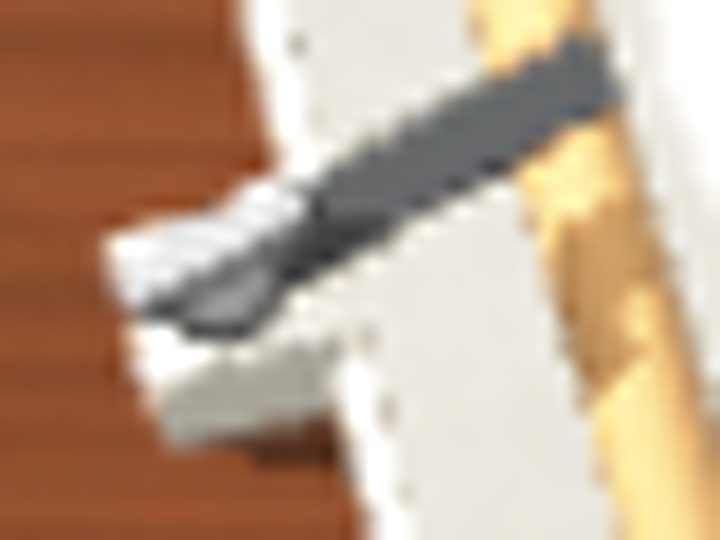

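View pics/sw.png

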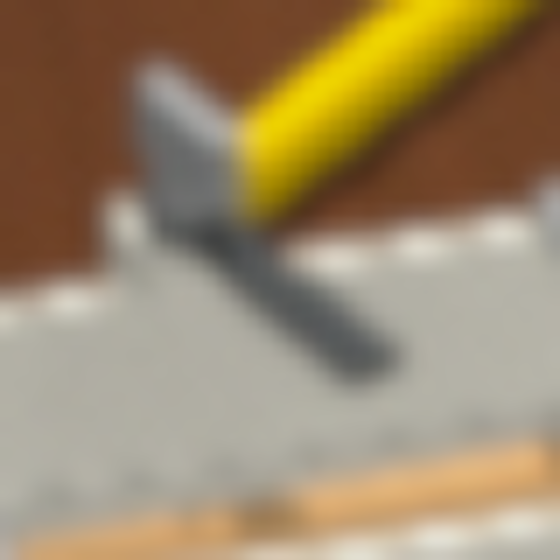

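The wing top is at about (256.9,168), which agrees with the tray fit: wing at (0.555, 0.009), keeper at about 0.28 rad, jaw yaw about 30°.

```bash
python3 -m jog '[[25,60,0,9.4,60],[50,120,0,18.8,60],[76,184,0,28.2,60],[101,245,0,37.6,60],[127,306,0,47,60],[152,368,0,56.4,60],[178,429,0,65.8,60],[203,490,0,75.2,60],[228,551,0,84.6,60],[254,613,0,93.5,60]]' 20
python3 -m jog '[[0,0,0,0,50],[0,0,0,0,50],[0,0,0,0,50],[0,0,-20,0,50],[0,0,-50,0,50],[0,0,-60,0,50],[0,0,-60,0,50],[0,0,-60,0,50],[0,0,-60,0,50],[0,0,-60,0,50]]' 20
python3 - <<'E'
from h import *
ct,cs=cam("top"),cam("side")
t=ct["pixels"][130:210,200:310,::-1];cv2.imwrite("pics/tw1.png",cv2.resize(t,None,fx=7,fy=7,interpolation=cv2.INTER_CUBIC))
t=cs["pixels"][140:240,240:360,::-1];cv2.imwrite("pics/sw1.png",cv2.resize(t,None,fx=6,fy=6,interpolation=cv2.INTER_CUBIC))
s=bot.read_state();print(s["tool_pos"],s["q"])
E
```

```text
time: 1.55
tool_pos: [0.5411, -0.0246, 0.2566]
tcp_rot: [-1.414, 0.81, -0.812]
wrist_force: [0.0, -0.9, 0.8]
width: 0.702
time: 2.8
tool_pos: [0.5411, -0.0266, 0.1972]
tcp_rot: [-1.412, 0.814, -0.816]
wrist_force: [0.2, -0.1, -0.2]
width: 0.585
[ 0.54083105 -0.02652153  0.19681545] [-9.50196808e-02  5.74575957e-02  1.95530614e+00  3.57001827e-05
  1.12787006e+00 -6.19020124e-01]
```

View pics/sw1.png

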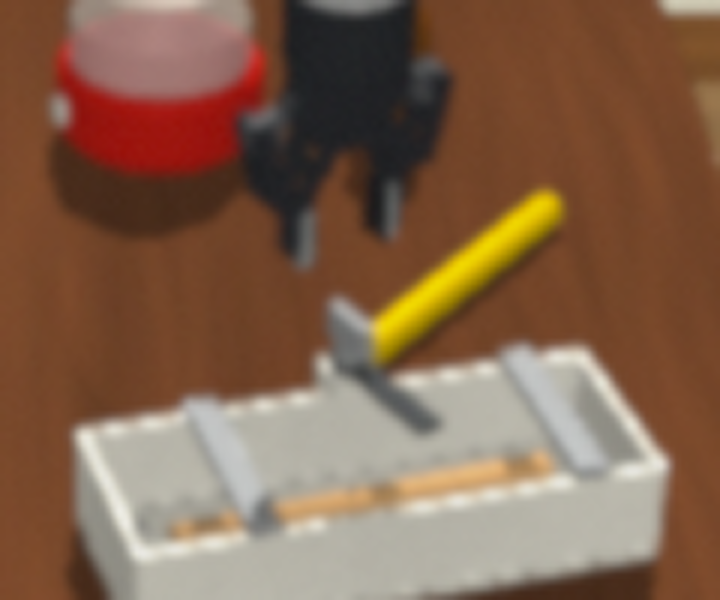

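View pics/tw1.png

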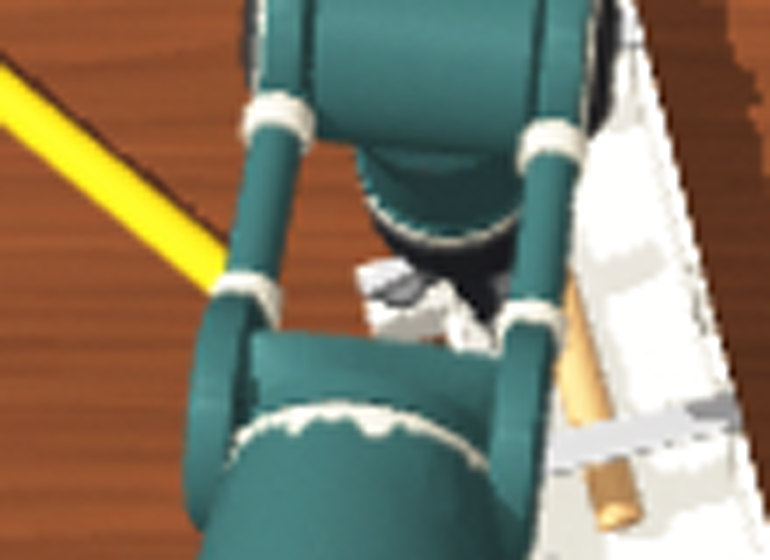

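The move stopped short at (0.541, -0.026) because of the speed caps. The yaw is 30° as wanted. Next: +14.5, +35.5, then down to z 0.110.

```bash
python3 -m jog '[[7,18,0,0,45],[14.5,35.5,0,0,45],[14.5,35.5,0,0,45],[14.5,35.5,0,0,45],[14.5,35.5,-15,0,45],[14.5,35.5,-30,0,45],[14.5,35.5,-45,0,45],[14.5,35.5,-60,0,45],[14.5,35.5,-60,0,45],[14.5,35.5,-60,0,45]]' 20
python3 - <<'E'
from h import *
ct,cs=cam("top"),cam("side")
t=cs["pixels"][140:240,240:360,::-1];cv2.imwrite("pics/sw2.png",cv2.resize(t,None,fx=6,fy=6,interpolation=cv2.INTER_CUBIC))
s=bot.read_state();print(s["tool_pos"])
E
```

```text
time: 4.15
tool_pos: [0.5553, 0.0089, 0.1364]
tcp_rot: [-1.412, 0.815, -0.815]
wrist_force: [0.1, 0.6, -0.5]
width: 0.523
[0.55570068 0.00889294 0.13704072]
```

View pics/sw2.png

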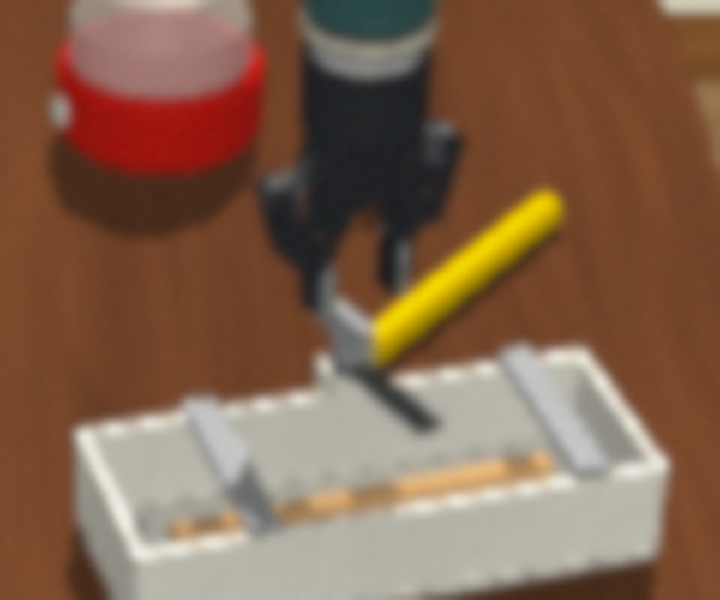

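The fingers at about (325,300) and (395,280) straddle the wing at about (350,335). Next I descend and close.

```bash
python3 -m jog '[[0,0,-9,0,45],[0,0,-18,0,45],[0,0,-27,0,45],[0,0,-27,0,45],[0,0,-27,0,0],[0,0,-27,0,0],[0,0,-27,0,0],[0,0,-27,0,0],[0,0,-27,0,0],[0,0,-27,0,0]]' 20
python3 - <<'E'
from h import *
ct,cs=cam("top"),cam("side")
t=cs["pixels"][140:240,240:360,::-1];cv2.imwrite("pics/sw3.png",cv2.resize(t,None,fx=6,fy=6,interpolation=cv2.INTER_CUBIC))
s=bot.read_state();print(s["tool_pos"],s["torque"])
E
```

```text
time: 5.5
tool_pos: [0.5548, 0.0086, 0.1097]
tcp_rot: [-1.413, 0.815, -0.815]
wrist_force: [-4.2, -2.5, 5.7]
width: 0.109
[0.55484139 0.00859713 0.10968793] [-0.43043912  0.59159306  0.09279994]
```

View pics/sw3.png

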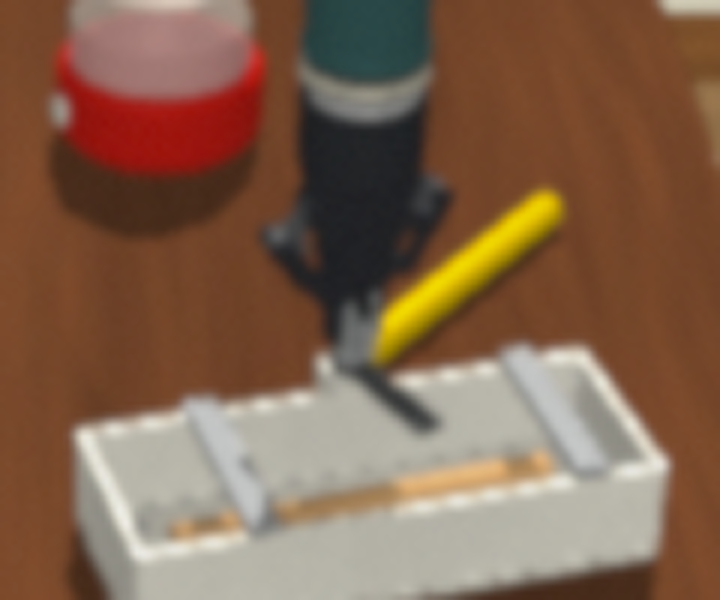

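Gripped: the opening is about 9.5 mm and the forces are small. Turning +68°.

```bash
python3 -m jog '[[0,0,0,8,0],[0,0,0,16,0],[0,0,0,24,0],[0,0,0,32,0],[0,0,0,40,0],[0,0,0,48,0],[0,0,0,56,0],[0,0,0,64,0],[0,0,0,68,0],[0,0,0,68,0]]' 20
python3 - <<'E'
from h import *
ct,cs=cam("top"),cam("side")
t=cs["pixels"][140:240,240:360,::-1];cv2.imwrite("pics/sw4.png",cv2.resize(t,None,fx=6,fy=6,interpolation=cv2.INTER_CUBIC))
s=bot.read_state();print(s["tool_pos"],s["torque"],np.degrees(s["q"][0]-s["q"][5]))
E
```

```text
time: 6.85
tool_pos: [0.5552, 0.0095, 0.1097]
tcp_rot: [-1.567, -0.109, 0.109]
wrist_force: [-2.3, 2.5, 5.4]
width: 0.113
[0.5552144  0.00952015 0.1096917 ] [0.29678087 0.5372898  0.05287707] 97.95954213835596
```

View pics/sw4.png

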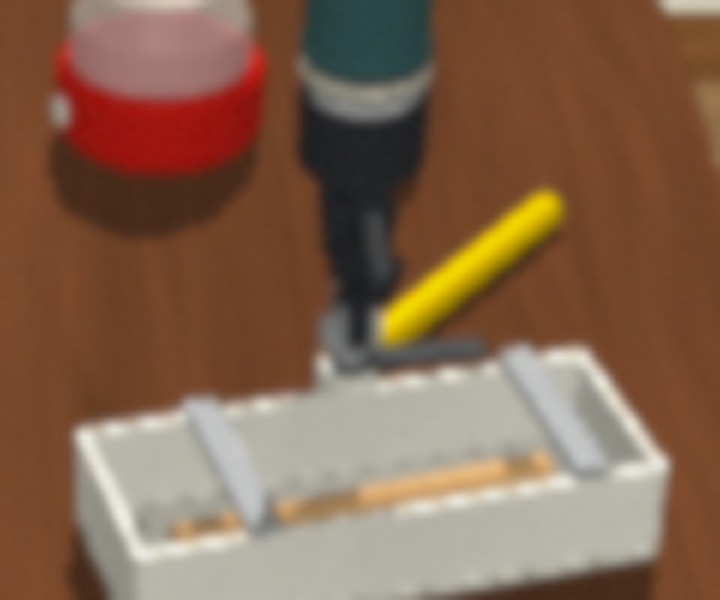

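The keeper arm now lies along the wall, from (370,355) to (485,345) in the crop. I release, lift, and measure the pin's axis from the first top picture.

```bash
python3 -m jog '[[0,0,0,0,40],[0,0,0,0,40],[0,0,0,0,40],[0,0,0,0,40],[0,0,15,0,50],[0,0,35,0,50],[0,0,60,0,50],[0,0,90,0,50],[0,0,90,0,50],[0,0,90,0,50]]' 20
python3 - <<'E'
from h import *
ct=cam("top");cs=cam("side");p=np.load("tray.npy")
for nm,c,im in(("top",ct,cv2.imread("pics/top0.png")),("side",cs,cs["pixels"][:,:,::-1])):
    poly=proj(c,T(p,[[.155,.058,.02],[.155,-.058,.02],[-.155,-.058,.02],[-.155,.058,.02]])).astype(np.int32)
    m0=np.zeros(im.shape[:2],np.uint8);cv2.fillPoly(m0,[poly],255)
    hsv=cv2.cvtColor(np.ascontiguousarray(im),cv2.COLOR_BGR2HSV)
    m=cv2.inRange(hsv,(8,70,90),(28,255,255))&m0
    v,u=np.nonzero(m);P=np.array([inv(p,ray(c,a,.018))*1000 for a in zip(u,v)])
    for lo in range(-130,150,20):
        k=(P[:,0]>=lo)&(P[:,0]<lo+20)
        if k.sum()>3:print(nm,lo+10,k.sum(),P[k,1].mean().round(1),P[k,1].min().round(1),P[k,1].max().round(1))
    print(P[:,0].min(),P[:,0].max())
cv2.imwrite("pics/s5.png",cs["pixels"][:,:,::-1]);cv2.imwrite("pics/t5.png",ct["pixels"][:,:,::-1])
s=bot.read_state();print(s["tool_pos"],s["time"])
t=cs["pixels"][140:240,240:360,::-1];cv2.imwrite("pics/sw5.png",cv2.resize(t,None,fx=6,fy=6,interpolation=cv2.INTER_CUBIC))
E
```

```text
time: 8.2
tool_pos: [0.5549, 0.0089, 0.1994]
tcp_rot: [-1.568, -0.11, 0.11]
wrist_force: [0.2, -0.1, 0.2]
width: 0.584
top -120 21 3.5 -8.4 14.5
top -100 37 3.7 -7.5 15.6
top -80 7 6.4 -3.1 14.8
top -60 26 5.6 -6.2 17.0
top -40 38 6.2 -5.3 18.0
top -20 39 7.8 -4.1 19.1
top 0 36 7.9 -4.0 19.3
top 20 37 9.4 -2.0 21.3
top 40 21 9.4 -0.9 22.3
top 60 23 12.0 0.2 22.7
top 80 36 12.0 0.4 23.7
top 100 36 13.2 1.4 24.9
top 120 19 13.8 3.3 25.9
-120.4128012815721 120.14421884211784
side -120 5 9.8 4.4 16.5
side -100 14 9.4 2.5 15.6
side -80 13 10.6 2.6 19.5
side -40 21 11.0 0.8 21.6
side -20 22 12.0 -0.1 23.6
side 0 21 12.7 0.8 23.7
side 20 22 14.9 3.8 25.7
side 40 21 14.6 2.8 25.8
side 60 23 15.7 3.8 27.8
side 80 23 16.6 3.9 28.9
side 100 24 16.7 3.9 29.0
side 120 17 17.5 4.9 29.1
-115.87194915425023 126.40804469167306
[0.55415082 0.00893658 0.1981243 ] 8.3
```

View pics/sw5.png

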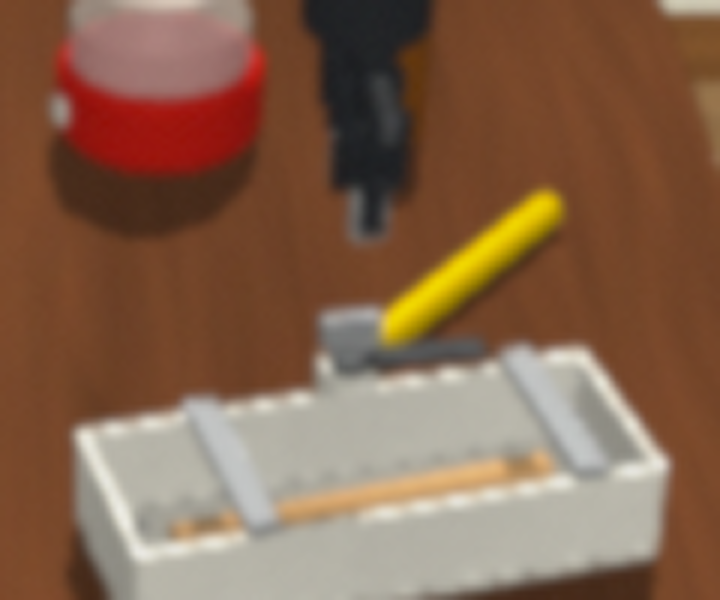

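View pics/t5.png

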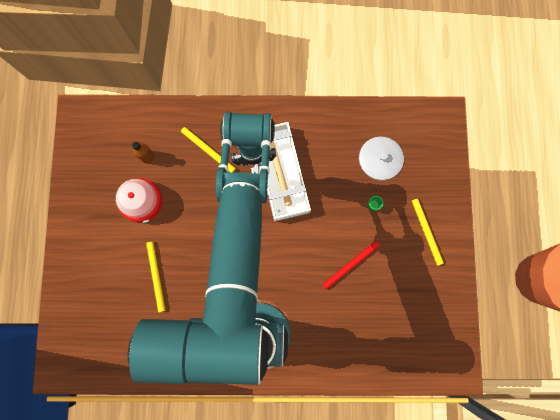

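```bash
python3 - <<'E'
from h import *
cs=cam("side");R=np.array(cs["R"])
a=np.radians(30);j=np.array([np.cos(a),np.sin(a),0])
for tcp,pts in (((.5557,.0089,.137),[(262,185),(270,215),(285,240),(320,300),(462,130),(455,160),(440,195),(405,285)]),((.5548,.0086,.1097),[(262,238),(290,270),(325,305),(450,190),(430,230),(395,265)])):
    o=-R.T@cs["t"]
    for q in pts:
        uv=sz(*q);uv=(uv[0],uv[1]-30)
        d=R.T@np.array([(uv[0]-cs["cx"])/cs["fx"],(uv[1]-cs["cy"])/cs["fy"],1])
        A=np.c_[j,[0,0,1],-d];x=np.linalg.solve(A,o-np.array(tcp));print(q,(x[:2]*1000).round())
E
```

```text
(262, 185) [-67.  78.]
(270, 215) [-61.  56.]
(285, 240) [-49.  35.]
(320, 300) [-23. -16.]
(462, 130) [76. 71.]
(455, 160) [72. 52.]
(440, 195) [63. 30.]
(405, 285) [ 40. -26.]
(262, 238) [-65.  69.]
(290, 270) [-44.  40.]
(325, 305) [-18.   7.]
(450, 190) [71. 59.]
(430, 230) [58. 35.]
(395, 265) [33. 18.]
```

```bash
python3 -m jog '[[20,-22,0,2,60],[42,-45,0,5,60],[63.5,-68,0,5,60],[63.5,-68,0,5,60],[63.5,-68,-30,5,60],[63.5,-68,-70,5,60],[63.5,-68,-110,5,60],[63.5,-68,-139,5,60],[63.5,-68,-139,5,60],[63.5,-68,-139,5,60]]' 20
python3 - <<'E'
from h import *
ct,cs=cam("top"),cam("side");p=np.load("tray.npy")
t=cs["pixels"][150:250,240:360,::-1];cv2.imwrite("pics/sw6.png",cv2.resize(t,None,fx=6,fy=6,interpolation=cv2.INTER_CUBIC))
t=ct["pixels"][110:230,210:325,::-1];cv2.imwrite("pics/tw6.png",cv2.resize(t,None,fx=5,fy=5,interpolation=cv2.INTER_CUBIC))
s=bot.read_state();print(s["tool_pos"],inv(p,s["tool_pos"]))
E
```

```text
time: 9.6
tool_pos: [0.6188, -0.0587, 0.061]
tcp_rot: [-1.563, -0.179, 0.178]
wrist_force: [0.0, 0.1, 0.5]
width: 0.701
[ 0.61991208 -0.05904151  0.06227462] [0.06198183 0.00092872 0.06227462]
```

View pics/sw6.png

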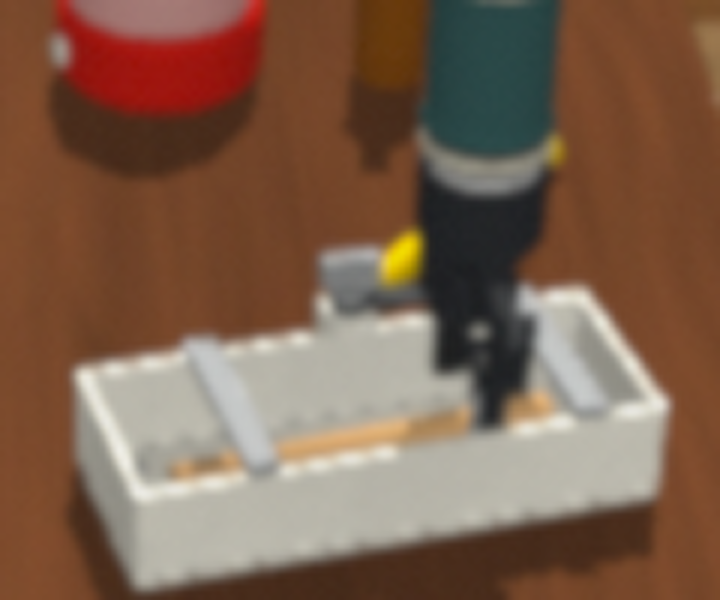

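View pics/tw6.png

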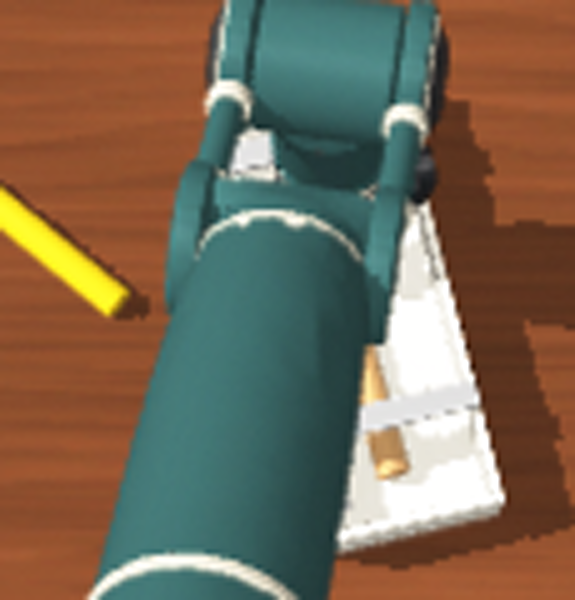

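```bash
python3 -m jog '[[0,0,-3,0,60],[0,0,-6,0,60],[0,0,-9,0,60],[0,0,-11,0,60],[0,0,-13,0,60],[0,0,-13,0,60],[0,0,-13,0,60],[0,0,-13,0,60],[0,0,-13,0,60],[0,0,-13,0,60]]' 20
```

```text
time: 10.95
tool_pos: [0.6186, -0.0591, 0.0473]
tcp_rot: [-1.563, -0.178, 0.178]
wrist_force: [-0.5, 1.1, 0.1]
width: 0.701
```

```bash
python3 -m jog '[[0,0,-2,0,60],[0,0,-4,0,60],[0,0,-6,0,60],[0,0,-8,0,60],[0,0,-9,0,60],[0,0,-10,0,60],[0,0,-10,0,60],[0,0,-10,0,60],[0,0,-10,0,60],[0,0,-10,0,60]]' 20
```

```text
time: 12.2
tool_pos: [0.6187, -0.0592, 0.0401]
tcp_rot: [-1.564, -0.178, 0.178]
wrist_force: [-8.5, 1.1, 16.9]
width: 0.702
```

```bash
python3 -m jog '[[0,0,4,0,60],[0,0,4,0,60],[0,0,4,0,60],[0,0,4,0,60],[0,0,4,0,60],[0,0,4,0,60],[0,0,4,0,60],[0,0,4,0,60],[0,0,4,0,60],[0,0,4,0,60]]' 20
python3 - <<'E'
from h import *
ct,cs=cam("top"),cam("side");p=np.load("tray.npy")
t=cs["pixels"][160:250,250:360,::-1];cv2.imwrite("pics/sw7.png",cv2.resize(t,None,fx=7,fy=6.6,interpolation=cv2.INTER_CUBIC))
t=ct["pixels"][110:230,210:325,::-1];cv2.imwrite("pics/tw7.png",cv2.resize(t,None,fx=5,fy=5,interpolation=cv2.INTER_CUBIC))
s=bot.read_state();print(s["tool_pos"],inv(p,s["tool_pos"]),s["wrist_force"],s["torque"])
E
```

```text
time: 13.45
tool_pos: [0.6185, -0.0591, 0.0413]
tcp_rot: [-1.563, -0.178, 0.178]
wrist_force: [-0.1, -0.2, 0.6]
width: 0.704
[ 0.61852881 -0.05906384  0.04128998] [0.06063119 0.00122819 0.04128998] [-0.37484797  0.61563043  1.19405269] [-0.03631348 -0.02580268 -0.02875297]
```

View pics/sw7.png

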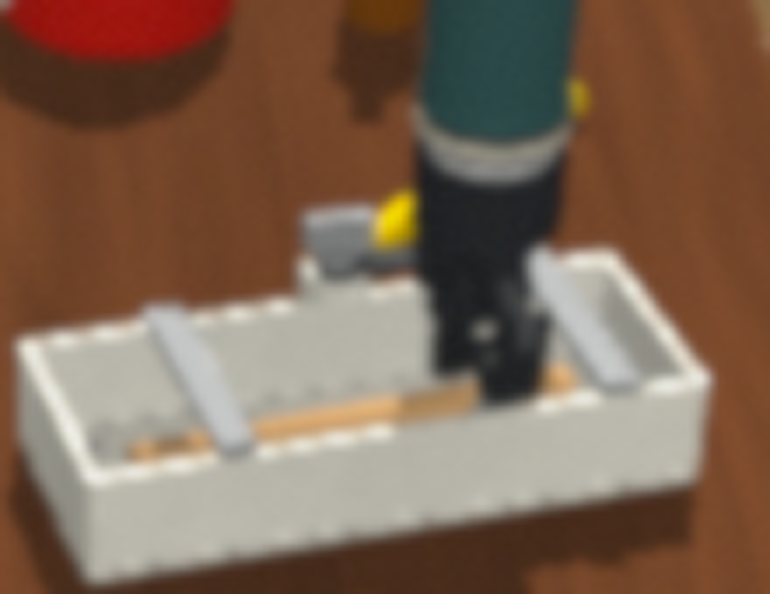

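View pics/tw7.png

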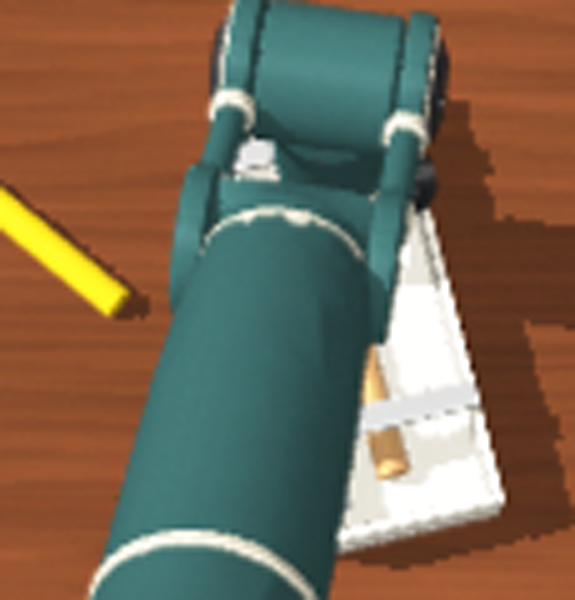

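Something touched at a TCP height of about 0.040. The push was toward -x, so it may be the far bar or the knuckles on the walls. I'm backing 12 mm away from the far bar and narrowing the fingers, which also centres the pin, before going lower.

```bash
python3 -m jog '[[-6,-1.5,0,0,50],[-12,-3,0,0,36],[-12,-3,0,0,36],[-12,-3,0,0,36],[-12,-3,0,0,36],[-12,-3,0,0,36],[-12,-3,0,0,36],[-12,-3,-1,0,36],[-12,-3,-2,0,36],[-12,-3,-2,0,36]]' 20
python3 -m jog '[[0,0,-1,0,36],[0,0,-2,0,36],[0,0,-3,0,36],[0,0,-4,0,36],[0,0,-4,0,36],[0,0,-4,0,36],[0,0,-4,0,36],[0,0,-4,0,36],[0,0,-4,0,36],[0,0,-4,0,36]]' 20
python3 -c "
from h import *
print(bot.read_state()['torque'],bot.read_state()['wrist_force'])"
```

```text
time: 14.8
tool_pos: [0.6064, -0.0621, 0.0391]
tcp_rot: [-1.563, -0.178, 0.179]
wrist_force: [-0.3, 0.7, -0.3]
width: 0.421
time: 16.05
tool_pos: [0.6065, -0.0621, 0.0353]
tcp_rot: [-1.563, -0.178, 0.178]
wrist_force: [-0.3, -0.0, 0.1]
width: 0.421
[ 0.02682902  0.01362629 -0.03062527] [-0.34374012 -0.04821823  0.10444075]
```

Clear at 0.035. Down a touch more, then close.

```bash
python3 -m jog '[[0,0,-1,0,36],[0,0,-1.5,0,36],[0,0,-1.5,0,30],[0,0,-1.5,0,26],[0,0,-1.5,0,22],[0,0,-1.5,0,10],[0,0,-1.5,0,10],[0,0,-1.5,0,10],[0,0,-1.5,0,10],[0,0,-1.5,0,10]]' 35
python3 - <<'E'
from h import *
ct,cs=cam("top"),cam("side");p=np.load("tray.npy")
t=cs["pixels"][160:250,250:360,::-1];cv2.imwrite("pics/sw8.png",cv2.resize(t,None,fx=7,fy=6.6,interpolation=cv2.INTER_CUBIC))
t=ct["pixels"][110:230,210:325,::-1];cv2.imwrite("pics/tw8.png",cv2.resize(t,None,fx=5,fy=5,interpolation=cv2.INTER_CUBIC))
s=bot.read_state();print(s["tool_pos"],inv(p,s["tool_pos"]),s["wrist_force"],s["torque"])
E
```

```text
time: 17.3
tool_pos: [0.6068, -0.0621, 0.034]
tcp_rot: [-1.564, -0.179, 0.178]
wrist_force: [0.8, -0.9, 2.6]
width: 0.268
[ 0.60673671 -0.0621251   0.03398207] [0.04845056 0.00098875 0.03398207] [-0.62157036  0.55653449  2.78712217] [-0.04314962  0.00976738  0.03832181]
```

View pics/sw8.png

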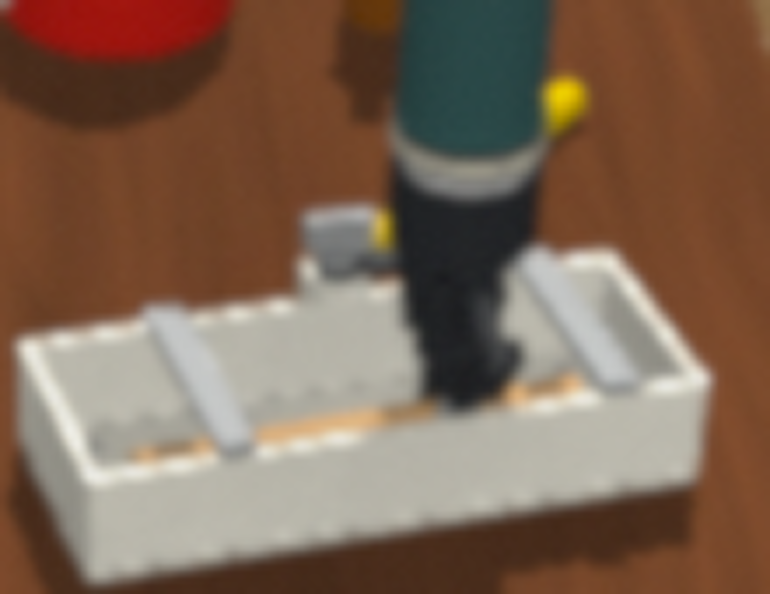

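View pics/tw8.png

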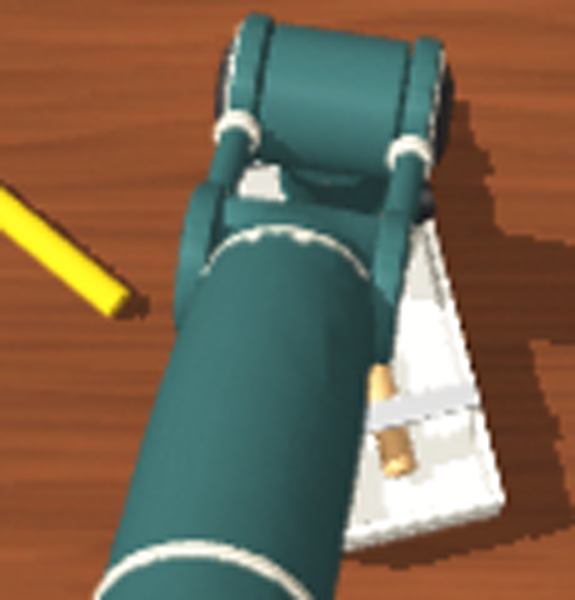

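Gripped: the width is about 23 mm at tray x≈48, with the near end still at about -115. Next I shift slightly away from the wing and slide back 34 mm.

```bash
python3 -m jog '[[0.7,-3,1,0,10],[1.4,-5.8,2,0,10],[-3,-7,2,0,10],[-8,-8,2,0,10],[-13,-9.3,2,0,10],[-18,-10.4,2,0,10],[-23,-11.6,2,0,10],[-28,-12.8,2,0,10],[-31.5,-13.7,2,0,10],[-31.5,-13.7,2,0,10]]' 35
python3 - <<'E'
from h import *
ct,cs=cam("top"),cam("side");p=np.load("tray.npy")
t=cs["pixels"][160:250,250:360,::-1];cv2.imwrite("pics/sw9.png",cv2.resize(t,None,fx=7,fy=6.6,interpolation=cv2.INTER_CUBIC))
t=ct["pixels"][110:230,210:325,::-1];cv2.imwrite("pics/tw9.png",cv2.resize(t,None,fx=5,fy=5,interpolation=cv2.INTER_CUBIC))
s=bot.read_state();print(s["tool_pos"],inv(p,s["tool_pos"]),s["wrist_force"],s["torque"])
E
```

```text
time: 18.65
tool_pos: [0.5747, -0.0758, 0.0358]
tcp_rot: [-1.563, -0.178, 0.178]
wrist_force: [-0.4, -0.1, -2.1]
width: 0.267
[ 0.5751806  -0.07581141  0.03585519] [ 0.01457898 -0.00499608  0.03585519] [-0.07802937  1.13839267 -0.9579163 ] [-0.00718308 -0.05745686  0.01757038]
```

View pics/sw9.png

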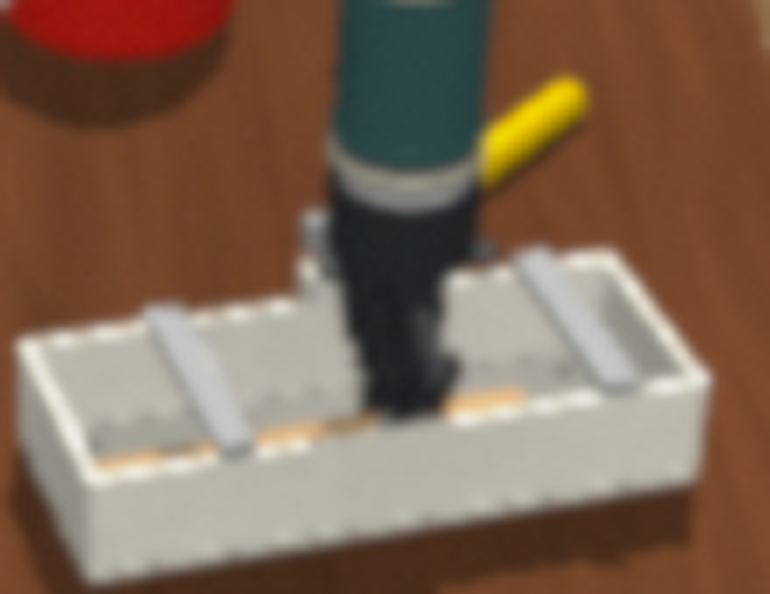

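View pics/tw9.png

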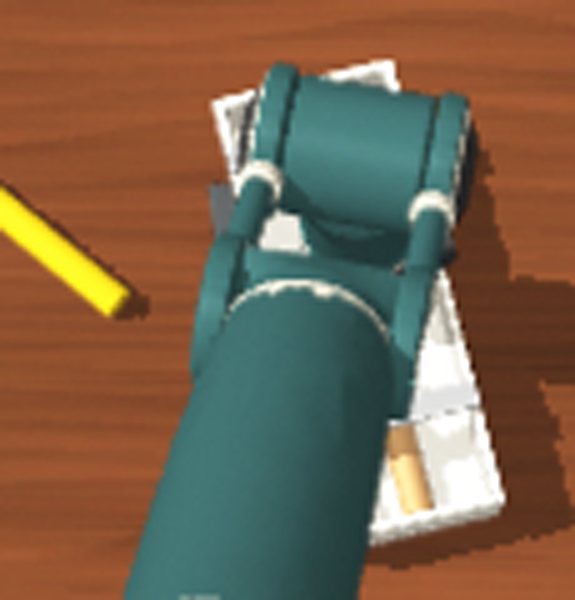

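Slid back: the far end at about (520,395) in the crop is clear of the far bar, and the near end is by the near wall. Now lifting to tilt the pin against the near bar.

```bash
python3 -m jog '[[0,0,5,0,10],[0,0,10,0,10],[-0.5,0,15,0,10],[-1,0,20,0,10],[-1,0,25,0,10],[-1.5,-0.5,30,0,10],[-2,-0.5,35,0,10],[-2.5,-0.5,40,0,10],[-3,-0.7,45,0,10],[-3,-0.7,45,0,10]]' 35
python3 - <<'E'
from h import *
cs=cam("side");p=np.load("tray.npy")
t=cs["pixels"][150:250,250:360,::-1];cv2.imwrite("pics/sw10.png",cv2.resize(t,None,fx=7,fy=6,interpolation=cv2.INTER_CUBIC))
s=bot.read_state();print(s["tool_pos"],inv(p,s["tool_pos"]),s["wrist_force"],s["torque"])
E
```

```text
time: 20.0
tool_pos: [0.5721, -0.0765, 0.0811]
tcp_rot: [-1.563, -0.179, 0.178]
wrist_force: [2.4, 0.1, -2.2]
width: 0.266
[ 0.57204823 -0.07644056  0.08093113] [ 0.01138613 -0.00488069  0.08093113] [ 2.8674476   0.21128401 -2.56159934] [ 0.15746806 -0.51566161  0.02275345]
```

View pics/sw10.png

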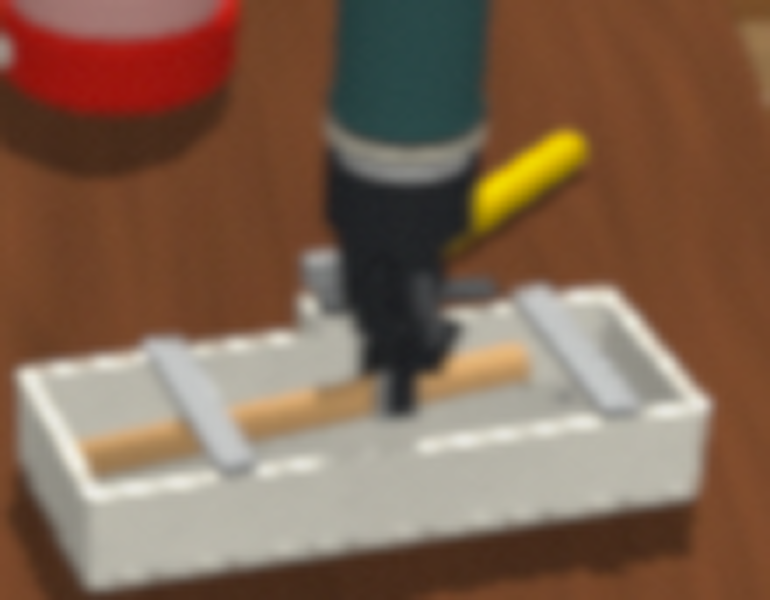

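The pin is up against the near bar and starting to tilt (about 5°). Forces are small, so I continue lifting.

```bash
python3 -m jog '[[1,0,4,0,10],[1.5,0,8,0,10],[2,0,12,0,10],[2,0,16,0,10],[2,0,20,0,10],[2,0,24,0,10],[2,0,28,0,10],[2,0,32,0,10],[2,0,35,0,10],[2,0,35,0,10]]' 35
python3 - <<'E'
from h import *
cs=cam("side");p=np.load("tray.npy")
t=cs["pixels"][150:250,250:360,::-1];cv2.imwrite("pics/sw11.png",cv2.resize(t,None,fx=7,fy=6,interpolation=cv2.INTER_CUBIC))
s=bot.read_state();print(s["tool_pos"],inv(p,s["tool_pos"]),s["wrist_force"],s["torque"])
E
```

```text
time: 21.3
tool_pos: [0.5746, -0.0764, 0.1164]
tcp_rot: [-1.563, -0.179, 0.177]
wrist_force: [1.9, 0.5, -2.0]
width: 0.265
[ 0.57457748 -0.07639446  0.11623992] [ 0.01385695 -0.00542315  0.11623992] [ 1.4869134   0.76419664 -1.45830031] [ 0.30011098 -0.46054635 -0.07148469]
```

View pics/sw11.png

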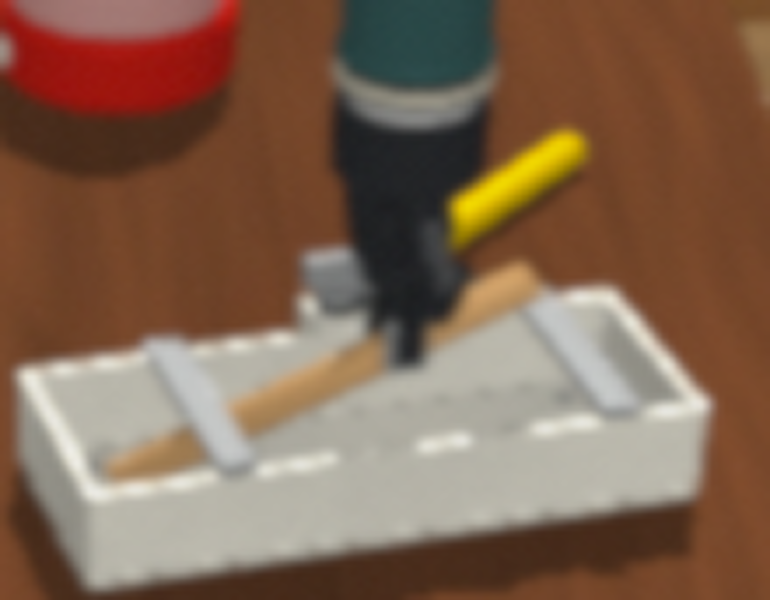

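The pin is tilted about 28°. The far end at about (525,270) is well above the bars and the near end is still below the near bar. Now drawing out along the axis.

```bash
python3 -m jog '[[7,1.7,3,0,10],[16,4,7.5,0,10],[26,6.2,12,0,10],[36,8.6,16.5,0,10],[46,11,21,0,10],[56,13.4,26,0,10],[66,15.8,31,0,10],[78,18.6,36,0,10],[83,20,38,0,10],[83,20,38,0,10]]' 50
python3 - <<'E'
from h import *
cs=cam("side");p=np.load("tray.npy")
t=cs["pixels"][130:250,250:370,::-1];cv2.imwrite("pics/sw12.png",cv2.resize(t,None,fx=5,fy=5,interpolation=cv2.INTER_CUBIC))
s=bot.read_state();print(s["tool_pos"],inv(p,s["tool_pos"]),s["wrist_force"],s["torque"])
E
```

```text
time: 22.6
tool_pos: [0.6575, -0.0564, 0.154]
tcp_rot: [-1.564, -0.179, 0.178]
wrist_force: [-0.2, -0.5, -0.9]
width: 0.259
[ 0.65691726 -0.05641535  0.15363001] [ 0.09858538 -0.00510958  0.15363001] [-0.10794402  0.1194918  -1.26376345] [-0.03129556  0.06972325 -0.0169835 ]
```

View pics/sw12.png

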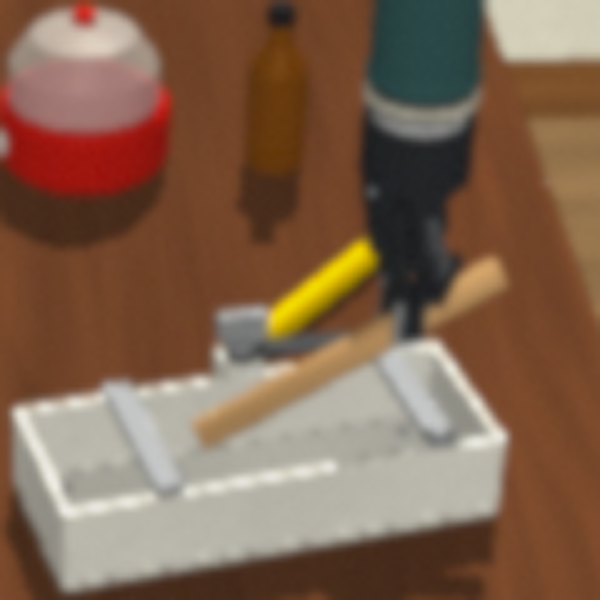

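The pin is out from under the near bar and the wrist carries only its weight. Lifting 120 mm and holding.

```bash
python3 -m jog '[[0,0,10,0,10],[0,0,25,0,10],[0,0,42,0,10],[0,0,60,0,10],[0,0,78,0,10],[0,0,95,0,10],[0,0,110,0,10],[0,0,120,0,10],[0,0,120,0,10],[0,0,120,0,10]]' 50
python3 -m jog '[[0,0,0,0,10],[0,0,0,0,10],[0,0,0,0,10],[0,0,0,0,10],[0,0,0,0,10],[0,0,0,0,10],[0,0,0,0,10],[0,0,0,0,10],[0,0,0,0,10],[0,0,0,0,10]]' 50
python3 - <<'E'
from h import *
cs=cam("side");ct=cam("top")
t=cs["pixels"][60:250,220:400,::-1];cv2.imwrite("pics/sw13.png",cv2.resize(t,None,fx=3.1,fy=3.1,interpolation=cv2.INTER_CUBIC))
t=ct["pixels"][60:240,100:420,::-1];cv2.imwrite("pics/tw13.png",cv2.resize(t,None,fx=2.5,fy=2.5,interpolation=cv2.INTER_CUBIC))
s=bot.read_state();print(s["tool_pos"],s["wrist_force"],s["torque"],np.abs(s["joint_vel"]).max(),s["time"])
E
```

```text
time: 23.9
tool_pos: [0.6566, -0.0564, 0.2729]
tcp_rot: [-1.563, -0.177, 0.179]
wrist_force: [-0.0, -0.1, -0.2]
width: 0.258
time: 25.15
tool_pos: [0.657, -0.0565, 0.2738]
tcp_rot: [-1.563, -0.178, 0.178]
wrist_force: [-0.4, -0.6, -1.4]
width: 0.253
[ 0.65702158 -0.05646565  0.27379272] [ 0.04374339  0.22992687 -0.72261762] [ 0.01535799 -0.02117359  0.04909588] 0.0020836500867878268 25.25
```

View pics/sw13.png

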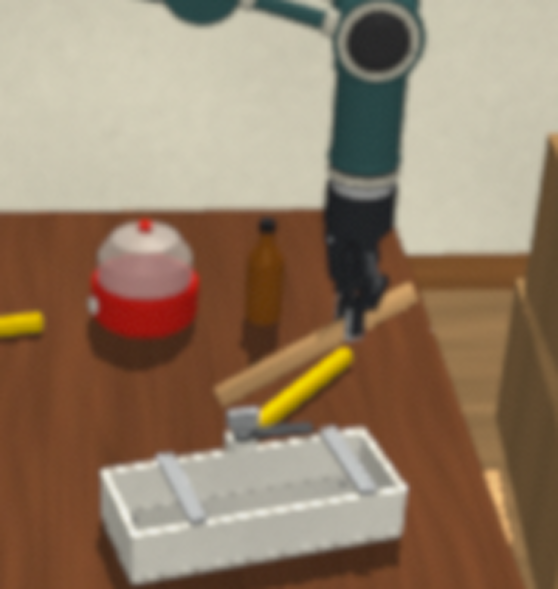

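View pics/tw13.png

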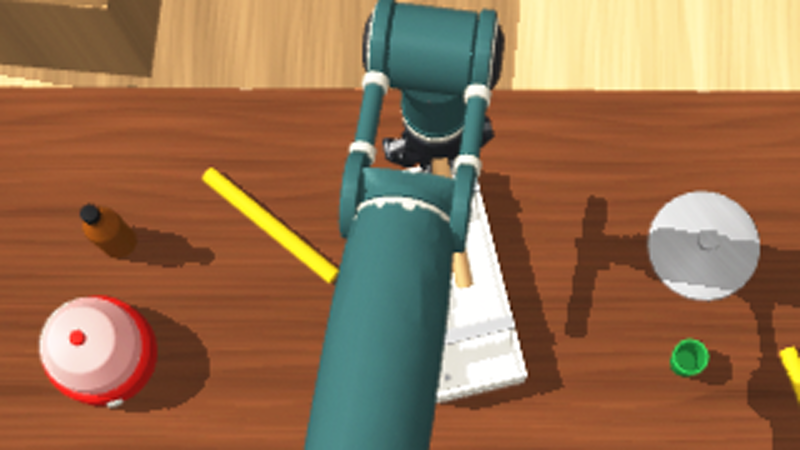

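The pin is held clear and the keeper is open. The opening drifted slightly (0.258 to 0.253), so I'll hold once more and check for slip, then measure the near end's height.

```bash
python3 -m jog '[[0,0,0,0,10],[0,0,0,0,10],[0,0,0,0,10],[0,0,0,0,10],[0,0,0,0,10],[0,0,0,0,10],[0,0,0,0,10],[0,0,0,0,10],[0,0,0,0,10],[0,0,0,0,10]]' 50
python3 - <<'E'
from h import *
import glob
cs=cam("side");ct=cam("top");p=np.load("tray.npy")
a=cs["pixels"][60:250,220:400,::-1]
old=cv2.resize(cv2.imread("pics/sw13.png"),(180,190),interpolation=cv2.INTER_AREA)
d=np.abs(a.astype(int)-old).max(2);print("diff in pin area",d[85:135,65:140].max(),d[85:135,65:140].mean())
# ends: side-view end pixels on vertical plane through TCP along tray x
R=np.array(cs["R"]);o=-R.T@cs["t"];s=bot.read_state();tcp=s["tool_pos"];ax=np.array([np.cos(p[2]),np.sin(p[2]),0])
for q in((220,396),(408,292)):
    uv=(q[0]/3.1+220,q[1]/3.1+60);dd=R.T@np.array([(uv[0]-cs["cx"])/cs["fx"],(uv[1]-cs["cy"])/cs["fy"],1])
    x=np.linalg.solve(np.c_[ax,[0,0,1],-dd],o-tcp);print("along",x[0],"z",tcp[2]+x[1])
print(s["width"],s["time"],s["wrist_force"])
m=cv2.inRange(cv2.cvtColor(np.ascontiguousarray(a),cv2.COLOR_BGR2HSV),(8,60,90),(22,170,255));m2=cv2.inRange(cv2.cvtColor(old,cv2.COLOR_BGR2HSV),(8,60,90),(22,170,255))
for k in(m,m2):
    k=k[85:135,65:140];v,u=np.nonzero(k);print(len(u),u.mean(),v.mean())
E
```

```text
time: 26.5
tool_pos: [0.657, -0.0565, 0.2738]
tcp_rot: [-1.563, -0.178, 0.178]
wrist_force: [-0.0, 0.1, -1.0]
width: 0.255
diff in pin area 8 1.1405333333333334
along -0.14064094726648108 z 0.18559371477548567
along 0.06949107228948188 z 0.28431092914011474
0.26054142150594783 26.6 [ 0.22775115  0.53178801 -0.55337254]
2696 38.76520771513353 25.870178041543028
2696 38.746290801186944 25.932492581602375
```

No slip: the opening change was sensor noise. The ends are at z ≈ 0.186 and 0.284. Handing in.

```bash
python3 -c "
from workcell import bot
print(bot.finish_job())"
```

```text
the job is handed in; nothing more can be done
None
```

I handed the job in at about 26.6 s of the 51 s allowed, with the pin held still above the tray. The robot gave no verdict.

**What I did:** I gripped the wing nut and turned it 68° counter-clockwise, so the keeper arm lies along the side wall at about 1.47 rad. Then I gripped the pin, slid it back 34 mm and tilted it about 28° against the near crosspiece. I drew it out diagonally and lifted it clear.

**Last checks:**
- **Pin height:** the ends are at about 0.186 m and 0.284 m, against the 0.13 m needed.
- **Stillness:** the pin did not shift in the pictures over 1.25 s, and the joint speeds were near zero.
- **Grip:** the opening was about 22 mm at a commanded 50 N. It read 0.253 to 0.261 in the last readings, which I took as noise because the pictures showed no slip.
- **Wrist force:** it showed about the pin's own weight.
- **Surroundings:** the keeper looked open and the bystanders looked unmoved, judged by eye from the pictures.

**What went wrong or disagreed:**
- **Unexpected contact:** on the first descent into the tray, something pushed back with about 19 N. I did not identify what it was. I moved 12 mm away from the far crosspiece, narrowed the fingers and went down freely.
- **Pin position:** the two cameras disagreed by about 4 to 6 mm on where the pin lay across the tray. Closing the fingers centred it.

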